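# Push a wiring duct home in a length stop and bring the cursor up to it

## Robot

A 7-joint arm with a two-finger parallel gripper is mounted at the origin on a cart in front of the work surface, level with it; the furniture and walls round the work are solid. World frame = base frame: x ahead of the robot, y to its left, z up, the work surface at z = 0. Lengths are in m, angles in rad, forces in N, time in s.
With the tool pointing down it reaches from about 0.4 to 0.85 m from the base axis. Payload 10.4 kg.
Tool frame: the origin (TCP) lies between the finger pads; the fingertips stand tcp_to_tips ahead of it and the grasp point (between the pads) lies 8 mm behind it (tcp_to_tips is the distance from the TCP to the fingertips, in m); z points along the fingers, y is the line along which they close (so a half turn about z gives the same grasp; the last joint's range is limited). The gripper opens to 85 mm and grips with 20 to 120 N. Pads are 22 mm wide; open, the fingers measure 114 mm over their backs; the gripper's body (76 mm by 85 mm) begins 54 mm behind the grasp point. The pads swing forward as they close: fully open they stand 13 mm farther back than shut.
Start: joints at [-1.328, 0.332, -0.065, 1.46, 0.022, 1.35, -0.088], TCP at [0.164, 0.603, 0.242] pointing down, gripper open.
Joint ranges: [-2.6, 2.6], [-0.5, 2.12], [-1.47, 1.34], [0.16, 2.42], [-1.27, 4.41], [0.06, 2.06], [-2.6, 2.6]. Speed limits (rad/s): [2.22, 2.22, 2.79, 2.79, 3.14, 3.14, 3.14].

## Interface

Orientations are given as a unit quaternion [x, y, z, w].
In Python, from workcell import * gives the robot as it stands.
- The arm moves only by the tool apply_moves, never from a script. Its argument "rows" is a list of rows, each an object of numbers: "x", "y", "z": the shift along the tool's x, y, z in mm; "ax", "ay", "az": the turn, a rotation vector about the tool's x, y, z in degrees; "gripper": the closure, from 0 (fully open) to 1 (shut). A call has 1 to 5 rows; each row shifts and turns the commanded pose from where the row before left it, along the tool's axes as they then stand; what a row does not reach is not made up. A row lasts 1/12 s, in which the tool goes at most 41.7 mm and 7.16 degrees, less where a joint would pass 70% of its speed; a pose out of reach is approached as far as the arm can. A call with a gripper value outside its range is refused whole. The fingers move at their own pace and stop on an object; "newtons" is the grip in N (left out, the last holds). Time passes only in rows, so rows that do not move let the fingers close. It gives the time, the measured TCP pose, the force, the opening and the grip force at its end, in the units of the state.
- get_obs(): the state, without advancing time (a new reading comes with each control period).
- camera(name): name is "scene" or "top" or "wrist"; returns a dict with "color" (480x640x3 uint8, red, green, blue), "fov_y" (degrees; the focal length in pixels is half the picture's height over the tangent of half this angle, whatever the lens; pixels are square), "cx", "cy" (the principal point, pixels), "rvec" (rotation vector, rad) and "tvec" (3), from world to camera coordinates, as OpenCV has them. Camera axes: x right, y down, z forward; pixel columns grow to the right and rows downward; lengths in m; the calibration is good to about 2 mm. The wrist camera is an equidistant fisheye: a pixel r from the principal point sees the ray r / f radians off the axis. A picture is of the moment at which its call begins. There is no depth.
- hand_in(): hands the job in; it is judged then, once.
The state is a dict: "clock": time; "joint_pos": joint angles; "joint_velocities": joint speeds; "tau": joint torques, N m; "position": TCP position; "ee_rot": TCP orientation; "ft_force": force on the tool from outside, world axes, zero at the start; "torque": the same for the moment, N m; "grip_width": opening from 0.0 (shut) to 1.0 (fully open); "grasp_force": force on a finger pad.
Only numpy, scipy, OpenCV 4.12 (cv2) and the standard library are available. Lean on these libraries where they do the work, as an engineer would, in place of code of your own. Each camera call takes 0.05 s, during which the arm holds its last target. There are 200 camera calls.

## Task

Push the piece of grey slotted wiring duct into the corner of the length stop, so that it lies flat along the fence with one end against the fixed end stop, and slide the black cursor up against its other end. Only push along the bench with the fingers: do not lift or tip the duct, and leave the other things on the bench where they are.

Things in the scene. Friction and masses are not known exactly. Their poses are not given: they have to be found in the camera images.
- duct: Straight light grey slotted wiring duct with cover, loose on the bench: 240 mm long (its y), 25 mm wide (its x), 30 mm high, 0.1 to 0.2 kg. Origin: centre of its underside. It starts with its centre 50 to 80 mm in front of the fence, up to 0.25 rad askew, 30 to 70 mm short of the end stop. Its +y end meets the cursor. Pushed sideways above 15 mm height it tips over: push low, tips near the bench.
- length_stop: Fixed to the bench: aluminium fence 475 mm long, 22 thick, 30 high, along y; dark steel end stop at its right end (seen from the robot), 36 mm high, 40 mm out from the fence. Origin on the bench in their corner: fence face x = 0, duct on the -x side (robot's side), end-stop face y = 0, y runs along the fence away from it (to 445 mm), z up. Home, the duct's origin is at x = -12.5, y = 120 mm here.
- cursor_face (a point): Centre of the working face of the black cursor block that rides on the fence. The face looks along -y of length_stop, spans 2 to 36 mm in front of the fence and 3 to 44 mm above the bench; this point is 19 mm in front, 23.5 mm up. The block is 30 mm long: its back, where it is pushed, is a like face 30 mm further along +y. A loose steel screw on top reaches 56 mm. Axes as length_stop.
- cursor (a joint): Travel of the cursor along the fence toward the end stop, in m, 0 to 0.20; its working face is 0.40 m minus this value from the end stop. It slides with about 1.5 N of friction and stays where it is left.
- contactor: Bystander: dark contactor, 70x50x48 mm, origin at the centre of its underside.
- terminal_strip: Bystander: grey block of five terminals, 46x33x36 mm, origin at the centre of its underside.
- clear_clip: Bystander: clear plastic clip, 50x30x28 mm, origin at the centre of its underside.
- relay: Bystander: small plug-in relay, 49x28x22 mm, origin at its underside.
- tape_roll: Bystander: roll of black tape lying flat, 72 mm across, 20 mm high, origin at the centre of its underside.

How it is judged:
At the end, for the whole second after the job is handed in: The duct lies at rest on the bench flat along the fence (within about 4 mm and 0.02 rad), its end within 3.5 mm of the end stop, and the cursor's face is within 4 mm of its other end (x of duct in the frame of length_stop between -0.0165 and -0.008 m and angle between the y axis of duct and the y axis of length_stop, either way round below 0.02 rad and y of duct in the frame of length_stop between 0.115 and 0.1235 m and y of cursor_face in the frame of duct between 0.115 and 0.124 m and height (world z) of duct below 0.004 m and angle between duct's own z axis and vertical below 0.04 rad and linear speed of duct below 0.01 m/s and velocity of joint cursor below 0.01 m/s); the robot touches nothing.
It fails at once if the duct is lifted or tipped (height (world z) of duct above 0.012 m or angle between duct's own z axis and vertical above 0.2 rad).
It fails at once if one of the other things on the bench is moved by more than 20 mm (distance of any of contactor, terminal_strip, clear_clip, relay, tape_roll from where it was at the start of the episode above 0.02 m).
It also fails if it takes over 48 s, if anything falls off the work surface, if the arm or the gripper's body presses on something with over 40 N, if the wrist force passes 120 N, or if a joint passes its speed limit or range.

## Working session

There is one attempt and no reset: what is moved stays moved. The work goes in short steps, Python scripts to look and compute and a tool call to move; the robot and the scene stay as the last step left them, time stands still between calls to the robot, and variables do not carry over. Pictures are saved under pics/ and viewed, at most 10 in all, crops included, and the job is handed in when it is done.

Besides the shell and the picture viewer there is one more tool, called after "Call:" by a JSON object that holds its "api" and its "payload". apply_moves: Moves the arm, as the interface text tells. Its arguments: {"type":"object","properties":{"rows":{"type":"array","items":{"type":"object","properties":{"x":{"type":"number"},"y":{"type":"number"},"z":{"type":"number"},"ax":{"type":"number"},"ay":{"type":"number"},"az":{"type":"number"},"gripper":{"type":"number"}}}},"newtons":{"type":"number"}},"required":["rows"]}

```bash
mkdir -p pics; ls
python3 - <<'E'
from workcell import *
import cv2
o=get_obs();print(o)
try: print(tcp_to_tips)
except Exception as e: print(e)
for n in ("top","scene"):
    c=camera(n);cv2.imwrite(f"pics/{n}0.png",c["color"][:,:,::-1]);print(n,{k:v for k,v in c.items() if k!="color"})
E
```

```text
pics
{'clock': 0.0, 'joint_pos': array([-1.32762149,  0.33291581, -0.0647169 ,  1.4609411 ,  0.02157854,
        1.34989574, -0.08850326]), 'joint_velocities': array([-0.00070603, -0.00066888, -0.00177381,  0.00011076,  0.00155317,
       -0.00141085, -0.00065309]), 'tau': array([-3.36164030e-04, -6.25422406e+01,  4.88517154e-02, -3.91621435e+01,
        1.61111739e-02,  9.58986551e-03, -8.45286934e-06]), 'position': array([0.16405401, 0.60271117, 0.24148862]), 'ee_rot': array([ 1.32482256e-01,  9.91185106e-01, -7.28691950e-04, -7.69640264e-05]), 'ft_force': array([-0.24099761, -0.01750553,  0.04129985]), 'torque': array([0.0350142 , 0.00303144, 0.02853157]), 'grasp_force': 0.0, 'grip_width': 0.998764180323913}
0.011
top {'fov_y': 53.111668081706796, 'cx': 314.2458178515228, 'cy': 236.7020646181277, 'rvec': array([ 2.08506365, -2.14610713,  0.22487965]), 'tvec': array([0.08506991, 0.52400087, 0.92784712])}
scene {'fov_y': 45.11818176233112, 'cx': 319.1350371350905, 'cy': 238.15330554438142, 'rvec': array([ 2.0495067 , -1.0049774 ,  0.46376486]), 'tvec': array([-0.27278591,  0.3415226 ,  0.99960537])}
```

View pics/top0.png

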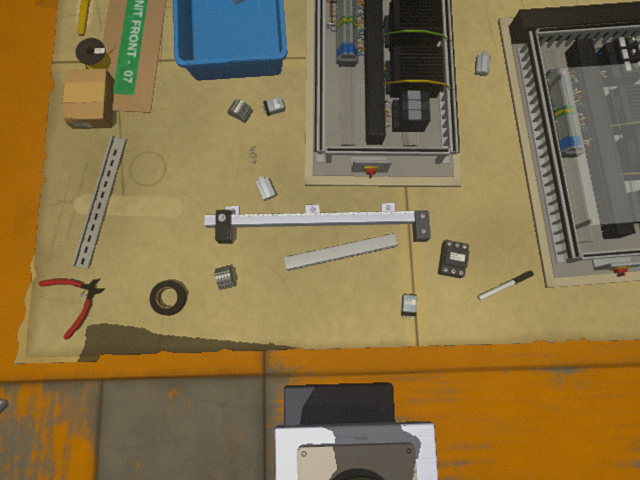

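View pics/scene0.png

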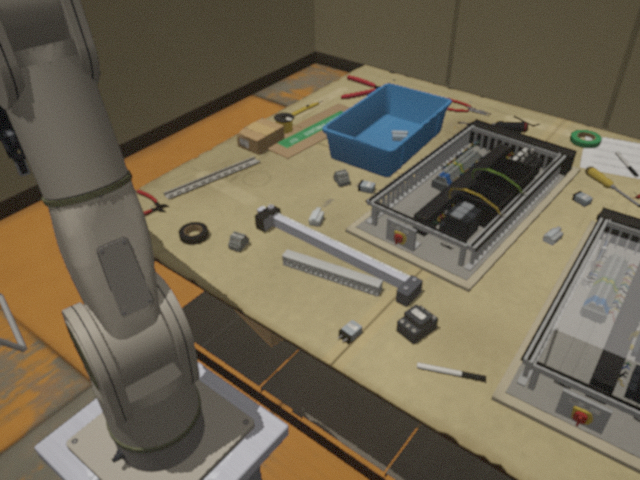

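The top view shows the fence running from (205,221) to (414,217), with the cursor at (225,226) and the end stop at (421,225). The duct runs from (285,263) to (397,240). The terminal strip is at (224,277), the tape at (168,297), the relay at (409,304) and the contactor at (454,259). The scene view agrees.

```bash
cat > h.py <<'E'
from workcell import *
import cv2, numpy as np
from scipy.spatial.transform import Rotation as R
def ray(c,uv):
    f=240/np.tan(np.radians(c["fov_y"])/2)
    M=R.from_rotvec(c["rvec"]).as_matrix()
    q=(np.array(uv,float)-[c["cx"],c["cy"]])/f
    return -M.T@c["tvec"], np.c_[q,np.ones(len(q))]@M
def onz(c,uv,z):
    o,d=ray(c,np.atleast_2d(uv)); return (o+d*((z-o[2])/d[:,2])[:,None])[:,:2]
def blob(c,roi,lo,hi):
    u0,v0,u1,v1=roi
    h=cv2.cvtColor(c["color"],cv2.COLOR_RGB2HSV)[v0:v1,u0:u1]
    m=cv2.inRange(h,lo,hi)
    k=max(cv2.findContours(m,cv2.RETR_EXTERNAL,cv2.CHAIN_APPROX_NONE)[0],key=cv2.contourArea)
    return k[:,0]+[u0,v0]
E
python3 - <<'E'
from h import *
c=camera("top");h=cv2.cvtColor(c["color"],cv2.COLOR_RGB2HSV)
for p in [(310,257),(310,264),(340,252),(300,219),(300,223),(300,227),(300,240),(421,220),(225,218)]: print(p,h[p[1],p[0]])
for v in range(208,232): print(v,h[v,340],h[v,255])
im=cv2.resize(c["color"][195:320,190:480],None,fx=2.7,fy=2.7,interpolation=cv2.INTER_CUBIC)
cv2.imwrite("pics/crop.png",im[:,:,::-1])
E
```

```text
(310, 257) [ 26  22 174]
(310, 264) [ 27  22 104]
(340, 252) [ 26  23 175]
(300, 219) [130   8 200]
(300, 223) [  0   2 119]
(300, 227) [ 24 101 156]
(300, 240) [ 24 104 154]
(421, 220) [25 17 88]
(225, 218) [  0  11 121]
208 [ 22 107 153] [ 22  99 157]
209 [ 23 105 150] [ 22 108 156]
210 [ 22 109 154] [ 22 106 161]
211 [ 23 101 151] [ 21 100 158]
212 [ 20  33 164] [ 22 110 158]
213 [ 23  10 206] [ 22 101 161]
214 [ 35   8 187] [ 30  14 199]
215 [144   7 188] [ 24  19 219]
216 [132   7 193] [ 30   1 197]
217 [105   5 192] [135   5 194]
218 [132   7 195] [144   7 196]
219 [130   8 194] [130   4 195]
220 [132   6 201] [120   5 198]
221 [132   6 207] [135   8 197]
222 [ 12  10 122] [135   5 206]
223 [ 0  0 83] [100   4 201]
224 [10  8 94] [  0   4 122]
225 [ 22  80 131] [ 0  3 86]
226 [ 20 106 156] [30 20 88]
227 [ 21  98 153] [ 21  91 151]
228 [ 23 109 154] [ 22 104 159]
229 [ 23  96 156] [ 22 112 152]
230 [ 23  99 157] [ 22  99 160]
231 [ 22 103 153] [ 22 107 157]
```

View pics/crop.png

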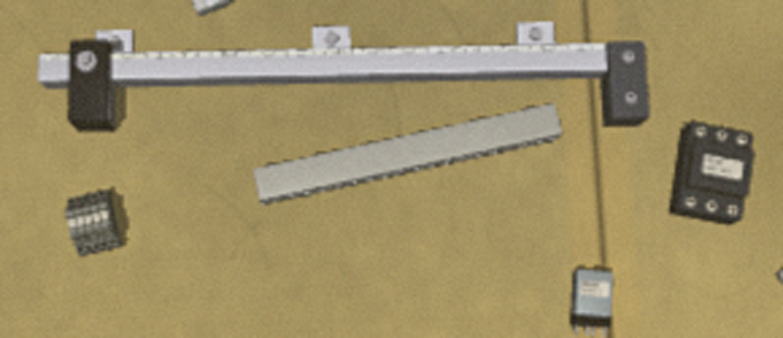

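The crop shows clean edges: the duct's top corners are near crop (255,170)–(560,130). The end-stop face is at crop x≈606, and the cursor is at crop x≈70–122.

Run:
```python
from h import *
c=camera("top");o,_=ray(c,[[0,0]]);print("cam",o.round(3))
h=cv2.cvtColor(c["color"],cv2.COLOR_RGB2HSV)
# fence front top edge
pts=[]
for u in range(245,410):
    if 385<=u<=397:pass
    V=h[205:235,u,2].astype(float); i=[k for k in range(8,25) if V[k]>160 and V[k+1]<160]
    S=h[205:235,u,1]
    i=[k for k in i if S[k]<40]
    if i: k=i[-1]; pts.append((u,205+k+(V[k]-155)/(V[k]-V[k+2])))
pts=np.array(pts);w=onz(c,pts,.03)
l=cv2.fitLine(w.astype(np.float32),cv2.DIST_HUBER,0,.01,.01).ravel();
d=l[:2]*np.sign(l[1]);ang=np.arctan2(-d[0],d[1]);print("fence dir",d,"ang",ang,"pt",l[2:],"res",np.std((w-l[2:])@[d[1],-d[0]]))
row=h[218,400:432,2];print(row)
row=h[222,200:250,2];print("cur",row, h[232,200:250,2])
e=onz(c,[[414.5,218]],.03)[0];n=np.array([d[1],-d[0]])
org=e-((e-l[2:])@n)*n;print("origin",org)
k=blob(c,(270,225,405,280),(0,0,140),(180,60,255))
w=onz(c,k,.03);r=cv2.minAreaRect((w*1000).astype(np.float32));print("duct",r)
b=cv2.boxPoints(r)/1000;L=lambda p:np.c_[(p-org)@n,(p-org)@d]
print("duct corners LS\n",(L(b)*1000).round(1),"world",b.round(4).tolist())
for nm,p,z in [("cur back top",(216,232),.044),("cur face top",(232,222),.044),("cur front top",(224,240),.044),("strip",(224,277),.03),("relay",(409,304),.02),("tape",(168,297),.02),("contactor",(454,259),.04)]:
    q=onz(c,[p],z);print(nm,q.round(3)[0],(L(q)*1000).round(0)[0])
```

```text
cam [0.326 0.079 1.015]
fence dir [0.00811409 0.9999671 ] ang -0.008114174 pt [0.5622975  0.00229905] res 0.0004827852107006409
[194 192 193 198 192 191 194 195 193 196 197 195 200 200 174  72  78  84
  85  82  84  89  95  93  84  79  83  84  88 125 161 164]
cur [163 166 165 167 177 201 197 193 197 195 192 199 197 201 192 139  61  57
  59  56  60  58  67  62  56  58  63  60  58  57  80 146 204 202 199 205
 203 204 201 201 205 206 206 205 202 204 201 204 205 204] [163 163 166 164 162 159 162 162 163 161 161 160 161 165 149  94  60  58
  60  61  60  67  59  57  65  71  65  67  68  63  76  73  79  93  94  95
 115 164 162 157 163 163 160 165 165 164 164 162 165 161]
origin [ 0.56111595 -0.14331661]
duct ((499.030517578125, 15.365211486816406), (26.992294311523438, 239.60401916503906), 10.900012969970703)
duct corners LS
 [[-100.2  273. ]
 [ -53.    38.1]
 [ -26.5   43.4]
 [ -73.7  278.3]] world [[0.46309998631477356, 0.13050000369548798], [0.508400022983551, -0.10480000078678131], [0.5349000096321106, -0.09969999641180038], [0.4896000027656555, 0.1356000006198883]]
cur back top [0.544 0.273] [-20. 416.]
cur face top [0.564 0.24 ] [  0. 383.]
cur front top [0.527 0.256] [-38. 399.]
strip [0.452 0.258] [-113.  400.]
relay [ 0.386 -0.121] [-175.   21.]
tape [0.415 0.375] [-150.  517.]
contactor [ 0.474 -0.216] [-86. -73.]
```

Measured, in length_stop coordinates: duct centre about (−63, 158), 0.2 rad askew, and cursor back at about y 416.

My plan is to turn the tool y along the fence and push the duct onto the fence with open fingers. Then the shut fingers push the cursor, which carries the duct to the end stop.

Call:
{"api": "apply_moves", "payload": {"rows": [{"az": -4.9}, {"az": -4.9}, {"az": -4.9}, {}, {}]}}

```text
invalid input at $.rows[0]: expected keys x, y, z, ax, ay, az, gripper
```

Call:
{"api": "apply_moves", "payload": {"rows": [{"x": 0, "y": 0, "z": 0, "ax": 0, "ay": 0, "az": -4.9, "gripper": 0}, {"x": 0, "y": 0, "z": 0, "ax": 0, "ay": 0, "az": -4.9, "gripper": 0}, {"x": 0, "y": 0, "z": 0, "ax": 0, "ay": 0, "az": -4.9, "gripper": 0}, {"x": 0, "y": -40, "z": 0, "ax": 0, "ay": 0, "az": 0, "gripper": 0}, {"x": 0, "y": -40, "z": 0, "ax": 0, "ay": 0, "az": 0, "gripper": 0}]}}

```text
clock: 0.62
position: [0.1628, 0.5226, 0.2403]
ee_rot: [0.004, 1.0, -0.001, -0.001]
ft_force: [1.6, -0.7, 0.3]
grip_width: 0.999
grasp_force: 0.0
```

Call:
{"api": "apply_moves", "payload": {"rows": [{"x": -22, "y": -34, "z": 0, "ax": 0, "ay": 0, "az": 0, "gripper": 0}, {"x": -22, "y": -34, "z": 0, "ax": 0, "ay": 0, "az": 0, "gripper": 0}, {"x": -22, "y": -34, "z": 0, "ax": 0, "ay": 0, "az": 0, "gripper": 0}, {"x": -22, "y": -34, "z": 0, "ax": 0, "ay": 0, "az": 0, "gripper": 0}, {"x": -22, "y": -34, "z": 0, "ax": 0, "ay": 0, "az": 0, "gripper": 0}]}}

```text
clock: 1.03
position: [0.2725, 0.3502, 0.2423]
ee_rot: [0.005, 1.0, 0.0, -0.0]
ft_force: [0.7, 0.1, 0.5]
grip_width: 0.998
grasp_force: 0.0
```

Call:
{"api": "apply_moves", "payload": {"rows": [{"x": -22, "y": -34, "z": 0, "ax": 0, "ay": 0, "az": 0, "gripper": 0}, {"x": -22, "y": -34, "z": 0, "ax": 0, "ay": 0, "az": 0, "gripper": 0}, {"x": -22, "y": -34, "z": 0, "ax": 0, "ay": 0, "az": 0, "gripper": 0}, {"x": -22, "y": -34, "z": 0, "ax": 0, "ay": 0, "az": 0, "gripper": 0}, {"x": -22, "y": -34, "z": 0, "ax": 0, "ay": 0, "az": 0, "gripper": 0}]}}

```text
clock: 1.45
position: [0.3809, 0.1791, 0.2425]
ee_rot: [0.005, 1.0, 0.0, 0.0]
ft_force: [1.3, 1.3, 0.3]
grip_width: 1.004
grasp_force: 0.0
```

Call:
{"api": "apply_moves", "payload": {"rows": [{"x": -14, "y": -34, "z": 20, "ax": 0, "ay": 0, "az": 0, "gripper": 0}, {"x": -14, "y": -34, "z": 20, "ax": 0, "ay": 0, "az": 0, "gripper": 0}, {"x": -14, "y": -34, "z": 20, "ax": 0, "ay": 0, "az": 0, "gripper": 0}, {"x": -14, "y": -34, "z": 20, "ax": 0, "ay": 0, "az": 0, "gripper": 0}, {"x": 0, "y": -32, "z": 20, "ax": 0, "ay": 0, "az": 0, "gripper": 0}]}}

```text
clock: 1.87
position: [0.436, 0.011, 0.1423]
ee_rot: [0.005, 1.0, -0.0, 0.001]
ft_force: [0.5, -0.0, -0.3]
grip_width: 1.0
grasp_force: 0.0
```

Call:
{"api": "apply_moves", "payload": {"rows": [{"x": 0, "y": 0, "z": 35, "ax": 0, "ay": 0, "az": 0, "gripper": 0}, {"x": 0, "y": 0, "z": 35, "ax": 0, "ay": 0, "az": 0, "gripper": 0}, {"x": 0, "y": 0, "z": 30, "ax": 0, "ay": 0, "az": 0, "gripper": 0}, {"x": 0, "y": 0, "z": 12, "ax": 0, "ay": 0, "az": 0, "gripper": 0}, {"x": 0, "y": 0, "z": 0, "ax": 0, "ay": 0, "az": 0, "gripper": 0}]}}

```text
clock: 2.28
position: [0.4323, 0.0126, 0.0281]
ee_rot: [0.005, 1.0, -0.001, -0.002]
ft_force: [-0.7, 0.7, 0.5]
grip_width: 0.996
grasp_force: 0.0
```

Call:
{"api": "apply_moves", "payload": {"rows": [{"x": 0, "y": 0, "z": 5, "ax": 0, "ay": 0, "az": 0, "gripper": 0}, {"x": 0, "y": 0, "z": 4, "ax": 0, "ay": 0, "az": 0, "gripper": 0}, {"x": 0, "y": 0, "z": 4, "ax": 0, "ay": 0, "az": 0, "gripper": 0}, {"x": 0, "y": 0, "z": 0, "ax": 0, "ay": 0, "az": 0, "gripper": 0}]}}

```text
clock: 2.62
position: [0.4347, 0.0134, 0.0178]
ee_rot: [0.005, 1.0, 0.0, 0.0]
ft_force: [-0.3, 0.1, -0.3]
grip_width: 1.0
grasp_force: 0.0
```

Call:
{"api": "apply_moves", "payload": {"rows": [{"x": 0, "y": 0, "z": 4, "ax": 0, "ay": 0, "az": 0, "gripper": 0}, {"x": 0, "y": 0, "z": 0, "ax": 0, "ay": 0, "az": 0, "gripper": 0}]}}

```text
clock: 2.78
position: [0.4345, 0.0133, 0.0136]
ee_rot: [0.005, 1.0, 0.0, 0.0]
ft_force: [0.6, -0.5, 0.3]
grip_width: 1.003
grasp_force: 0.0
```

Run:
```python
from h import *
c=camera("wrist");cv2.imwrite("pics/w1.png",c["color"][:,:,::-1]);c=camera("scene")
cv2.imwrite("pics/s1.png",cv2.resize(c["color"][180:360,200:440],None,fx=3,fy=3)[:,:,::-1])
```

```text
(no output)
```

View pics/w1.png

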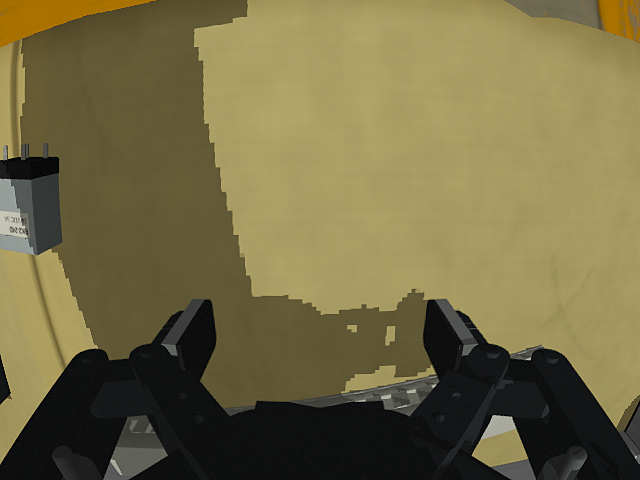

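The wrist view shows both open fingertips, near (210,300) and (435,300), just above the bench. The duct is behind them, still clear, and the relay is off to the left at (30,205). I'll feel for the bench.

Call:
{"api": "apply_moves", "payload": {"rows": [{"x": 0, "y": 0, "z": 3, "ax": 0, "ay": 0, "az": 0, "gripper": 0}, {"x": 0, "y": 0, "z": 0, "ax": 0, "ay": 0, "az": 0, "gripper": 0}]}}

```text
clock: 3.05
position: [0.4344, 0.0132, 0.0104]
ee_rot: [0.005, 1.0, 0.0, -0.0]
ft_force: [0.3, 1.0, 0.3]
grip_width: 1.003
grasp_force: 0.0
```

Call:
{"api": "apply_moves", "payload": {"rows": [{"x": 0, "y": 0, "z": 3, "ax": 0, "ay": 0, "az": 0, "gripper": 0}, {"x": 0, "y": 0, "z": 0, "ax": 0, "ay": 0, "az": 0, "gripper": 0}]}}

```text
clock: 3.22
position: [0.4343, 0.0132, 0.0072]
ee_rot: [0.005, 1.0, -0.0, -0.0]
ft_force: [-0.0, -0.2, -0.3]
grip_width: 1.003
grasp_force: 0.0
```

Call:
{"api": "apply_moves", "payload": {"rows": [{"x": 0, "y": 2, "z": 4, "ax": 0, "ay": 0, "az": 0, "gripper": 0}, {"x": -6, "y": 0, "z": 0, "ax": 0, "ay": 0, "az": 0, "gripper": 0}, {"x": -6, "y": 0, "z": 0, "ax": 0, "ay": 0, "az": 0, "gripper": 0}, {"x": -6, "y": 0, "z": 0, "ax": 0, "ay": 0, "az": 0, "gripper": 0}, {"x": -5, "y": 0, "z": 0, "ax": 0, "ay": 0, "az": 0, "gripper": 0}]}}

```text
clock: 3.63
position: [0.4586, 0.015, 0.0038]
ee_rot: [0.005, 1.0, -0.0, 0.0]
ft_force: [-0.1, 0.2, 0.1]
grip_width: 0.998
grasp_force: 0.0
```

Call:
{"api": "apply_moves", "payload": {"rows": [{"x": -5, "y": 0, "z": 0, "ax": 0, "ay": 0, "az": 0, "gripper": 0}, {"x": -5, "y": 0, "z": 0, "ax": 0, "ay": 0, "az": 0, "gripper": 0}, {"x": -5, "y": 0, "z": 0, "ax": 0, "ay": 0, "az": 0, "gripper": 0}, {"x": -5, "y": 0, "z": 0, "ax": 0, "ay": 0, "az": 0, "gripper": 0}, {"x": -5, "y": 0, "z": 0, "ax": 0, "ay": 0, "az": 0, "gripper": 0}]}}

```text
clock: 4.05
position: [0.4829, 0.0147, 0.0036]
ee_rot: [0.005, 1.0, 0.0, -0.0]
ft_force: [-0.7, 0.2, -0.3]
grip_width: 1.003
grasp_force: 0.4
```

Call:
{"api": "apply_moves", "payload": {"rows": [{"x": -5, "y": 0, "z": 0, "ax": 0, "ay": 0, "az": 0, "gripper": 0}, {"x": -5, "y": 0, "z": 0, "ax": 0, "ay": 0, "az": 0, "gripper": 0}, {"x": -5, "y": 0, "z": 0, "ax": 0, "ay": 0, "az": 0, "gripper": 0}, {"x": -5, "y": 0, "z": 0, "ax": 0, "ay": 0, "az": 0, "gripper": 0}, {"x": 0, "y": 0, "z": 0, "ax": 0, "ay": 0, "az": 0, "gripper": 0}]}}

```text
clock: 4.47
position: [0.5036, 0.0146, 0.0038]
ee_rot: [0.005, 1.0, -0.0, 0.001]
ft_force: [-0.6, 0.7, 0.2]
grip_width: 1.003
grasp_force: 0.0
```

Call:
{"api": "apply_moves", "payload": {"rows": [{"x": -4, "y": 0, "z": 0, "ax": 0, "ay": 0, "az": 0, "gripper": 0}, {"x": -4, "y": 0, "z": 0, "ax": 0, "ay": 0, "az": 0, "gripper": 0}, {"x": -4, "y": 0, "z": 0, "ax": 0, "ay": 0, "az": 0, "gripper": 0}, {"x": -3, "y": 0, "z": 0, "ax": 0, "ay": 0, "az": 0, "gripper": 0}, {"x": -2, "y": 0, "z": 0, "ax": 0, "ay": 0, "az": 0, "gripper": 0}]}}

```text
clock: 4.88
position: [0.5199, 0.0144, 0.0036]
ee_rot: [0.005, 1.0, 0.0, 0.0]
ft_force: [-1.2, -0.3, 0.6]
grip_width: 1.004
grasp_force: 0.7
```

Call:
{"api": "apply_moves", "payload": {"rows": [{"x": -1, "y": 0, "z": 0, "ax": 0, "ay": 0, "az": 0, "gripper": 0}, {"x": -1, "y": 0, "z": 0, "ax": 0, "ay": 0, "az": 0, "gripper": 0}, {"x": 0, "y": 0, "z": 0, "ax": 0, "ay": 0, "az": 0, "gripper": 0}]}}

```text
clock: 5.13
position: [0.5216, 0.0144, 0.0036]
ee_rot: [0.005, 1.0, 0.0, 0.0]
ft_force: [0.5, 0.7, 0.2]
grip_width: 1.003
grasp_force: 0.0
```

Run:
```python
from h import *
c=camera("top")
cv2.imwrite("pics/t2.png",cv2.resize(c["color"][180:320,190:480],None,fx=2.7,fy=2.7,interpolation=cv2.INTER_CUBIC)[:,:,::-1])
```

```text
(no output)
```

View pics/t2.png

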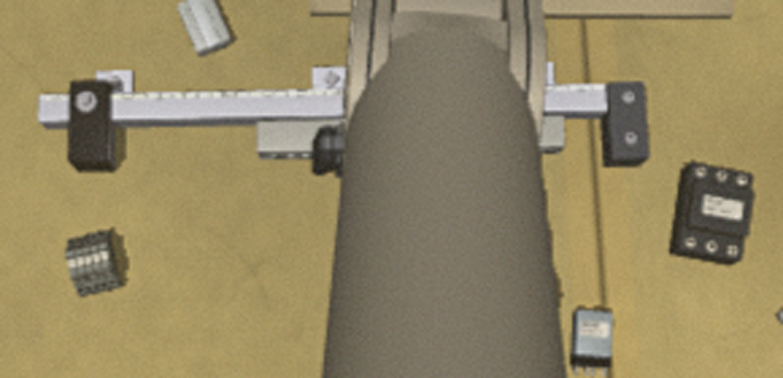

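The duct now lies parallel to the fence with only a small gap left: its left end is at crop (257,140) and its right end at (563,133). I'll press it home gently.

Call:
{"api": "apply_moves", "payload": {"rows": [{"x": -1, "y": 0, "z": 0, "ax": 0, "ay": 0, "az": 0, "gripper": 0}, {"x": -1, "y": 0, "z": 0, "ax": 0, "ay": 0, "az": 0, "gripper": 0}, {"x": 0, "y": 0, "z": 0, "ax": 0, "ay": 0, "az": 0, "gripper": 0}]}}

```text
clock: 5.43
position: [0.5236, 0.0144, 0.0037]
ee_rot: [0.005, 1.0, 0.0, 0.0]
ft_force: [0.5, -0.1, -0.0]
grip_width: 0.997
grasp_force: 0.0
```

Call:
{"api": "apply_moves", "payload": {"rows": [{"x": -1, "y": 0, "z": 0, "ax": 0, "ay": 0, "az": 0, "gripper": 0}, {"x": -1, "y": 0, "z": 0, "ax": 0, "ay": 0, "az": 0, "gripper": 0}, {"x": 0, "y": 0, "z": 0, "ax": 0, "ay": 0, "az": 0, "gripper": 0}]}}

```text
clock: 5.68
position: [0.5245, 0.0144, 0.0034]
ee_rot: [0.004, 1.0, 0.0, -0.001]
ft_force: [-5.9, -0.5, 4.7]
grip_width: 0.998
grasp_force: 2.8
```

Call:
{"api": "apply_moves", "payload": {"rows": [{"x": 10, "y": 0, "z": 0, "ax": 0, "ay": 0, "az": 0, "gripper": 0}, {"x": 10, "y": 0, "z": 0, "ax": 0, "ay": 0, "az": 0, "gripper": 0}, {"x": 0, "y": 0, "z": -40, "ax": 0, "ay": 0, "az": 0, "gripper": 0}, {"x": 0, "y": 0, "z": -40, "ax": 0, "ay": 0, "az": 0, "gripper": 0}, {"x": 0, "y": 0, "z": -40, "ax": 0, "ay": 0, "az": 0, "gripper": 1}]}}

```text
clock: 6.1
position: [0.505, 0.0141, 0.1249]
ee_rot: [0.005, 1.0, -0.0, -0.0]
ft_force: [2.1, 0.5, 0.6]
grip_width: 0.888
grasp_force: 0.0
```

Call:
{"api": "apply_moves", "payload": {"rows": [{"x": -5, "y": 40, "z": 0, "ax": 0, "ay": 0, "az": 0, "gripper": 1}, {"x": -5, "y": 40, "z": 0, "ax": 0, "ay": 0, "az": 0, "gripper": 1}, {"x": -5, "y": 40, "z": 0, "ax": 0, "ay": 0, "az": 0, "gripper": 1}, {"x": -5, "y": 40, "z": 0, "ax": 0, "ay": 0, "az": 0, "gripper": 1}, {"x": -5, "y": 40, "z": 0, "ax": 0, "ay": 0, "az": 0, "gripper": 1}]}}

```text
clock: 6.52
position: [0.5325, 0.2165, 0.124]
ee_rot: [0.005, 1.0, 0.0, 0.0]
ft_force: [0.0, -0.8, 0.8]
grip_width: 0.146
grasp_force: 0.0
```

Call:
{"api": "apply_moves", "payload": {"rows": [{"x": -7, "y": 40, "z": 0, "ax": 0, "ay": 0, "az": 0, "gripper": 1}, {"x": -6, "y": 40, "z": 0, "ax": 0, "ay": 0, "az": 0, "gripper": 1}, {"x": 0, "y": 12, "z": 0, "ax": 0, "ay": 0, "az": 0, "gripper": 1}, {"x": 0, "y": 0, "z": 0, "ax": 0, "ay": 0, "az": 0, "gripper": 1}]}}

```text
clock: 6.85
position: [0.5451, 0.3114, 0.123]
ee_rot: [0.001, 1.0, 0.001, -0.0]
ft_force: [-0.3, -0.3, 0.2]
grip_width: 0.002
grasp_force: 0.0
```

Run:
```python
from h import *
c=camera("wrist");cv2.imwrite("pics/w3.png",c["color"][:,:,::-1])
```

```text
(no output)
```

View pics/w3.png

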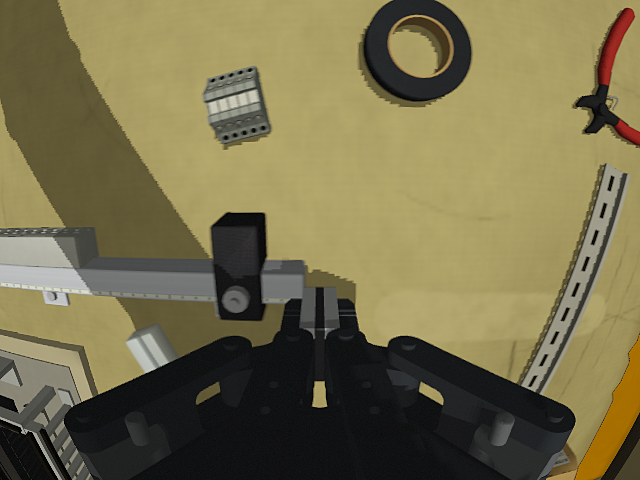

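The wrist view shows the shut fingers (320,310) beyond the back of the cursor (cursor at 212–265, 215–320) and clear of it. Next I descend behind it.

Call:
{"api": "apply_moves", "payload": {"rows": [{"x": 2, "y": 0, "z": 30, "ax": 0, "ay": 0, "az": 0, "gripper": 1}, {"x": 0, "y": 0, "z": 30, "ax": 0, "ay": 0, "az": 0, "gripper": 1}, {"x": 0, "y": 0, "z": 20, "ax": 0, "ay": 0, "az": 0, "gripper": 1}, {"x": 0, "y": 0, "z": 10, "ax": 0, "ay": 0, "az": 0, "gripper": 1}, {"x": 0, "y": 0, "z": 0, "ax": 0, "ay": 0, "az": 0, "gripper": 1}]}}

```text
clock: 7.32
position: [0.5434, 0.3041, 0.0317]
ee_rot: [0.005, 1.0, -0.001, -0.001]
ft_force: [0.1, -0.0, -0.6]
grip_width: -0.0
grasp_force: 0.0
```

Call:
{"api": "apply_moves", "payload": {"rows": [{"x": 0, "y": 0, "z": 6, "ax": 0, "ay": 0, "az": 0, "gripper": 1}, {"x": 0, "y": 0, "z": 4, "ax": 0, "ay": 0, "az": 0, "gripper": 1}, {"x": 0, "y": 0, "z": 0, "ax": 0, "ay": 0, "az": 0, "gripper": 1}]}}

```text
clock: 7.57
position: [0.5445, 0.3062, 0.0241]
ee_rot: [0.005, 1.0, 0.0, 0.0]
ft_force: [0.4, -0.7, 0.1]
grip_width: -0.004
grasp_force: 0.0
```

Call:
{"api": "apply_moves", "payload": {"rows": [{"x": 0, "y": -5, "z": 0, "ax": 0, "ay": 0, "az": 0, "gripper": 1}, {"x": 0, "y": -6, "z": 0, "ax": 0, "ay": 0, "az": 0, "gripper": 1}, {"x": 0, "y": -6, "z": 0, "ax": 0, "ay": 0, "az": 0, "gripper": 1}, {"x": 0, "y": -6, "z": 0, "ax": 0, "ay": 0, "az": 0, "gripper": 1}, {"x": 0, "y": -6, "z": 0, "ax": 0, "ay": 0, "az": 0, "gripper": 1}]}}

```text
clock: 7.98
position: [0.5443, 0.2768, 0.0242]
ee_rot: [0.005, 1.0, 0.0, 0.0]
ft_force: [0.4, 1.4, 1.8]
grip_width: 0.0
grasp_force: 0.9
```

Call:
{"api": "apply_moves", "payload": {"rows": [{"x": 0, "y": -6, "z": 0, "ax": 0, "ay": 0, "az": 0, "gripper": 1}, {"x": 0, "y": -6, "z": 0, "ax": 0, "ay": 0, "az": 0, "gripper": 1}, {"x": 0, "y": -6, "z": 0, "ax": 0, "ay": 0, "az": 0, "gripper": 1}, {"x": 0, "y": -6, "z": 0, "ax": 0, "ay": 0, "az": 0, "gripper": 1}, {"x": 0, "y": -6, "z": 0, "ax": 0, "ay": 0, "az": 0, "gripper": 1}]}}

```text
clock: 8.4
position: [0.5437, 0.2466, 0.0237]
ee_rot: [0.005, 1.0, 0.0, 0.0]
ft_force: [0.6, 1.6, 1.0]
grip_width: -0.001
grasp_force: 0.9
```

Call:
{"api": "apply_moves", "payload": {"rows": [{"x": 0, "y": -6, "z": 0, "ax": 0, "ay": 0, "az": 0, "gripper": 1}, {"x": 0, "y": -6, "z": 0, "ax": 0, "ay": 0, "az": 0, "gripper": 1}, {"x": 0, "y": -6, "z": 0, "ax": 0, "ay": 0, "az": 0, "gripper": 1}, {"x": 0, "y": -6, "z": 0, "ax": 0, "ay": 0, "az": 0, "gripper": 1}, {"x": 0, "y": -6, "z": 0, "ax": 0, "ay": 0, "az": 0, "gripper": 1}]}}

```text
clock: 8.82
position: [0.5434, 0.2166, 0.0236]
ee_rot: [0.005, 1.0, 0.0, 0.0]
ft_force: [0.9, 1.5, 0.0]
grip_width: -0.004
grasp_force: 0.9
```

Call:
{"api": "apply_moves", "payload": {"rows": [{"x": 0, "y": -6, "z": 0, "ax": 0, "ay": 0, "az": 0, "gripper": 1}, {"x": 0, "y": -6, "z": 0, "ax": 0, "ay": 0, "az": 0, "gripper": 1}, {"x": 0, "y": -5, "z": 0, "ax": 0, "ay": 0, "az": 0, "gripper": 1}, {"x": 0, "y": -5, "z": 0, "ax": 0, "ay": 0, "az": 0, "gripper": 1}, {"x": 0, "y": -5, "z": 0, "ax": 0, "ay": 0, "az": 0, "gripper": 1}]}}

```text
clock: 9.23
position: [0.5431, 0.1897, 0.0236]
ee_rot: [0.005, 1.0, 0.0, -0.0]
ft_force: [1.3, 1.6, -0.3]
grip_width: 0.003
grasp_force: 0.9
```

Call:
{"api": "apply_moves", "payload": {"rows": [{"x": 0, "y": -4, "z": 0, "ax": 0, "ay": 0, "az": 0, "gripper": 1}, {"x": 0, "y": -4, "z": 0, "ax": 0, "ay": 0, "az": 0, "gripper": 1}, {"x": 0, "y": -4, "z": 0, "ax": 0, "ay": 0, "az": 0, "gripper": 1}, {"x": 0, "y": -4, "z": 0, "ax": 0, "ay": 0, "az": 0, "gripper": 1}, {"x": 0, "y": -4, "z": 0, "ax": 0, "ay": 0, "az": 0, "gripper": 1}]}}

```text
clock: 9.65
position: [0.5429, 0.1701, 0.0237]
ee_rot: [0.004, 1.0, 0.0, 0.0]
ft_force: [2.1, 3.0, -1.2]
grip_width: 0.003
grasp_force: 1.2
```

Call:
{"api": "apply_moves", "payload": {"rows": [{"x": 0, "y": -4, "z": 0, "ax": 0, "ay": 0, "az": 0, "gripper": 1}, {"x": 0, "y": -3, "z": 0, "ax": 0, "ay": 0, "az": 0, "gripper": 1}, {"x": 0, "y": -3, "z": 0, "ax": 0, "ay": 0, "az": 0, "gripper": 1}, {"x": 0, "y": -2, "z": 0, "ax": 0, "ay": 0, "az": 0, "gripper": 1}, {"x": 0, "y": 0, "z": 0, "ax": 0, "ay": 0, "az": 0, "gripper": 1}]}}

```text
clock: 10.07
position: [0.5427, 0.1575, 0.0236]
ee_rot: [0.005, 1.0, -0.0, -0.0]
ft_force: [0.1, 0.8, -0.1]
grip_width: 0.001
grasp_force: 0.0
```

Force rose to about 3 N, so the duct is being carried along. I'll continue slowly until it meets the stop.

Call:
{"api": "apply_moves", "payload": {"rows": [{"x": 0, "y": -2, "z": 0, "ax": 0, "ay": 0, "az": 0, "gripper": 1}, {"x": 0, "y": -2, "z": 0, "ax": 0, "ay": 0, "az": 0, "gripper": 1}, {"x": 0, "y": -2, "z": 0, "ax": 0, "ay": 0, "az": 0, "gripper": 1}, {"x": 0, "y": -2, "z": 0, "ax": 0, "ay": 0, "az": 0, "gripper": 1}, {"x": 0, "y": -2, "z": 0, "ax": 0, "ay": 0, "az": 0, "gripper": 1}]}}

```text
clock: 10.48
position: [0.5426, 0.1481, 0.0236]
ee_rot: [0.005, 1.0, 0.0, -0.0]
ft_force: [0.0, 2.5, -0.0]
grip_width: -0.002
grasp_force: 1.2
```

Call:
{"api": "apply_moves", "payload": {"rows": [{"x": 0, "y": -1, "z": 0, "ax": 0, "ay": 0, "az": 0, "gripper": 1}, {"x": 0, "y": -1, "z": 0, "ax": 0, "ay": 0, "az": 0, "gripper": 1}, {"x": 0, "y": -1, "z": 0, "ax": 0, "ay": 0, "az": 0, "gripper": 1}]}}

```text
clock: 10.73
position: [0.5426, 0.1452, 0.0236]
ee_rot: [0.005, 1.0, 0.0, -0.0]
ft_force: [-0.3, 2.7, 0.6]
grip_width: 0.003
grasp_force: 1.3
```

Call:
{"api": "apply_moves", "payload": {"rows": [{"x": 0, "y": -1, "z": 0, "ax": 0, "ay": 0, "az": 0, "gripper": 1}, {"x": 0, "y": -1, "z": 0, "ax": 0, "ay": 0, "az": 0, "gripper": 1}]}}

```text
clock: 10.9
position: [0.5426, 0.1432, 0.0236]
ee_rot: [0.005, 1.0, 0.0, -0.0]
ft_force: [-0.2, 2.2, -0.2]
grip_width: -0.001
grasp_force: 1.3
```

Call:
{"api": "apply_moves", "payload": {"rows": [{"x": 0, "y": -1, "z": 0, "ax": 0, "ay": 0, "az": 0, "gripper": 1}, {"x": 0, "y": -1, "z": 0, "ax": 0, "ay": 0, "az": 0, "gripper": 1}]}}

```text
clock: 11.07
position: [0.5426, 0.1411, 0.0236]
ee_rot: [0.005, 1.0, 0.0, -0.0]
ft_force: [-0.3, 2.9, -0.4]
grip_width: 0.0
grasp_force: 1.3
```

Call:
{"api": "apply_moves", "payload": {"rows": [{"x": 0, "y": -1, "z": 0, "ax": 0, "ay": 0, "az": 0, "gripper": 1}, {"x": 0, "y": -1, "z": 0, "ax": 0, "ay": 0, "az": 0, "gripper": 1}]}}

```text
clock: 11.23
position: [0.5426, 0.1409, 0.0237]
ee_rot: [0.004, 1.0, 0.001, 0.0]
ft_force: [0.1, 11.9, -2.5]
grip_width: -0.0
grasp_force: 5.4
```

Run:
```python
from h import *
c=camera("top")
cv2.imwrite("pics/t4.png",cv2.resize(c["color"][195:270,190:450],None,fx=3,fy=3,interpolation=cv2.INTER_CUBIC)[:,:,::-1])
```

```text
(no output)
```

View pics/t4.png

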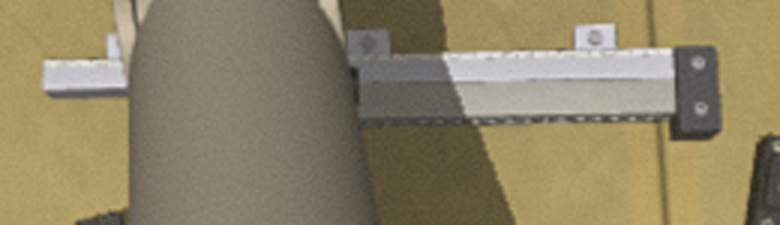

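Force jumped to 12 N, and the picture shows the duct flush with the end stop (675,100) and along the fence. I'll back off, raise the tool and check.

Call:
{"api": "apply_moves", "payload": {"rows": [{"x": 0, "y": 10, "z": 0, "ax": 0, "ay": 0, "az": 0, "gripper": 1}, {"x": 0, "y": 15, "z": 0, "ax": 0, "ay": 0, "az": 0, "gripper": 1}, {"x": 0, "y": 0, "z": -40, "ax": 0, "ay": 0, "az": 0, "gripper": 1}, {"x": 0, "y": 0, "z": -40, "ax": 0, "ay": 0, "az": 0, "gripper": 1}, {"x": 0, "y": 0, "z": -40, "ax": 0, "ay": 0, "az": 0, "gripper": 1}]}}

```text
clock: 11.7
position: [0.5424, 0.1636, 0.1447]
ee_rot: [0.005, 1.0, -0.001, -0.001]
ft_force: [1.1, 1.2, -0.1]
grip_width: 0.002
grasp_force: 0.0
```

Call:
{"api": "apply_moves", "payload": {"rows": [{"x": 10, "y": 38, "z": 0, "ax": 0, "ay": 0, "az": 0, "gripper": 1}, {"x": 10, "y": 38, "z": 0, "ax": 0, "ay": 0, "az": 0, "gripper": 1}, {"x": 10, "y": 38, "z": 0, "ax": 0, "ay": 0, "az": 0, "gripper": 1}, {"x": 10, "y": 38, "z": 0, "ax": 0, "ay": 0, "az": 0, "gripper": 1}, {"x": 0, "y": 0, "z": 0, "ax": 0, "ay": 0, "az": 0, "gripper": 1}]}}

```text
clock: 12.12
position: [0.5003, 0.3256, 0.1433]
ee_rot: [-0.0, 1.0, 0.001, -0.001]
ft_force: [-2.1, -0.0, 0.1]
grip_width: 0.002
grasp_force: 0.0
```

Run:
```python
from h import *
c=camera("top")
cv2.imwrite("pics/t5.png",cv2.resize(c["color"][195:320,190:480],None,fx=2.7,fy=2.7,interpolation=cv2.INTER_CUBIC)[:,:,::-1])
h=cv2.cvtColor(c["color"],cv2.COLOR_RGB2HSV)
P=[]
for u in range(318,408):   # duct near top edge: last bright pixel going down
    V=h[215:245,u,2].astype(float);S=h[215:245,u,1]
    k=[i for i in range(28) if V[i]>145 and V[i+1]<145 and S[i]<60]
    if k: i=k[-1];P.append((u,215+i+(V[i]-140)/(V[i]-V[i+2]+1e-6)))
w=onz(c,P,.03);d=np.array([.00811,.99997]);n=np.array([d[1],-d[0]]);org=np.array([.5611,-.1433])
x=(w-org)@n;y=(w-org)@d
ok=abs(x-np.median(x))<.003
print(ok.sum(),"near edge LS x",x[ok].mean(),"slope",np.polyfit(y[ok],x[ok],1)[0])
```

```text
80 near edge LS x -0.025760580791261777 slope 0.0031881760949851613
```

View pics/t5.png

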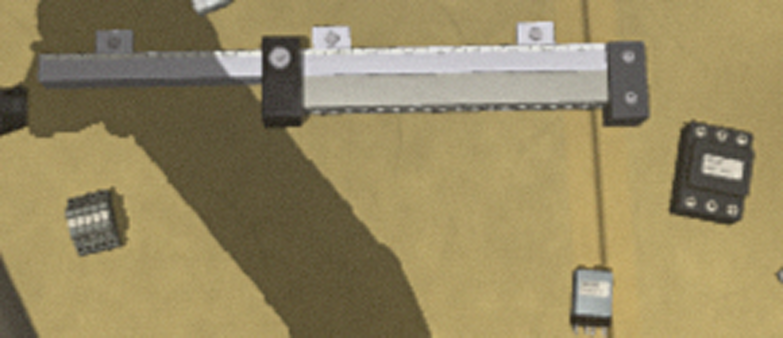

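The duct lies flat along the fence: its near edge is at −25.8 mm (−25 expected) and its slope is 0.003 rad. It touches both the end stop (606) and the cursor (303), and the bystanders haven't moved. I'm handing in.

```bash
python3 -c "
from workcell import *
print(hand_in())"
```

```text
the job is handed in; nothing more can be done
None
```

I've handed in the job: the duct lies flat along the fence against the end stop, the cursor is up against its other end, and the other things look unmoved. The hand-in returned no pass or fail result.

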